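# Load the finned power module into the test dock

## Robot

A 7-joint arm with a two-finger parallel gripper is mounted at the origin on the work surface. World frame = base frame: x ahead of the robot, y to its left, z up, the work surface at z = 0. Lengths are in m, angles in rad, forces in N, time in s.
With the tool pointing down it reaches from about 0.4 to 0.85 m from the base axis. Payload 10.4 kg.
Tool frame: the origin (TCP) lies midway between the tips of the shut fingers; the grasp point (between the pads) lies 19 mm behind it (arm.grip_point_offset is the distance from the TCP to the grasp point, in m); z points along the fingers, y is the line along which they close (so a half turn about z gives the same grasp; the last joint's range is limited). The gripper opens to 85 mm and grips with 20 to 120 N. Pads are 22 mm wide; open, the fingers measure 114 mm over their backs; the gripper's body (76 mm by 85 mm) begins 54 mm behind the grasp point. The pads swing forward as they close: fully open they stand 13 mm farther back than shut.
Start: joints at [1.201, 0.332, -0.065, 1.46, 0.022, 1.35, -0.088], TCP at [0.212, -0.588, 0.231] pointing down, gripper open.
Joint ranges: [-2.6, 2.6], [-0.5, 2.12], [-1.47, 1.34], [0.16, 2.42], [-1.27, 4.41], [0.06, 2.06], [-2.6, 2.6]. Speed limits (rad/s): [2.22, 2.22, 2.79, 2.79, 3.14, 3.14, 3.14].

## Interface

Orientations are given as [roll, pitch, yaw] about the fixed x, y, z axes, in that order (R = Rz(yaw) Ry(pitch) Rx(roll)).
In Python, from bench import sensors, imaging, job, arm gives the robot as it stands. The module is installed in compiled form; this text tells all that it offers.
- The arm moves only by the tool apply_moves, never from a script. Its argument "series" is one flat list of numbers, 7 for each row, row after row: the shift along the tool's x, y, z normalised to -1 to 1, where 1 is 120 mm, then the turn, a rotation vector about the tool's x, y, z normalised to -1 to 1, where 1 is 60 degrees, then the closure, from 0 (fully open) to 1 (shut). A call has 1 to 20 rows; each row is the pose to reach, as a shift and turn from the pose commanded when the call began, along the tool's axes at that moment; what a row does not reach only later rows make up. A row lasts 1/12 s, in which the tool goes at most 41.7 mm and 7.16 degrees, less where a joint would pass 70% of its speed; a pose out of reach is approached as far as the arm can. A call with a number of a shift or a turn outside -1 to 1 is refused whole. A call with a gripper value outside its range is refused whole. The fingers move at their own pace and stop on an object; "squeeze" is the grip in N (left out, the last holds). Time passes only in rows, so rows that repeat a pose let the fingers close. It gives the time, the measured TCP pose, the force, the opening and the grip force at its end, in the units of the state.
- sensors.get_obs(): the state, without advancing time (a new reading comes with each control period).
- imaging.grab_frame(name): name is "side" or "top" or "wrist"; returns the picture (400x640x3 uint8, red, green, blue); there is no depth.
- imaging.camera_model(name): a dict with "mtx" (3x3 intrinsics, pixels), "rvec" (rotation vector, rad) and "tvec" (3), from world to camera coordinates, as OpenCV has them. Camera axes: x right, y down, z forward; pixel columns grow to the right and rows downward; lengths in m; the calibration is good to about 2 mm. The wrist camera is an equidistant fisheye: a pixel r from the principal point sees the ray r / f radians off the axis. A picture is of the moment at which its call begins: read the wrist's pose just before it. camera_model takes no time and is no camera call; for the wrist camera it gives the pose at the moment of the call.
- job.finish_job(): hands the job in; it is judged then, once.
The state is a dict: "t": time; "q": joint angles; "joint_vel": joint speeds; "effort": joint torques, N m; "tcp_pos": TCP position; "tool_rot": TCP orientation; "wrist_force": force on the tool from outside, world axes, zero at the start; "wrist_torque": the same for the moment, N m; "grip_width": finger opening in m; "finger_force": force on a finger pad.
Only numpy, scipy, OpenCV 4.12 (cv2) and the standard library are available. Lean on these libraries where they do the work, as an engineer would, in place of code of your own. Each camera call takes 0.05 s, during which the arm holds its last target. There are 200 camera calls.

## Task

On the electronics bench stands a two-lane test dock with a power module waiting at the foot of each ramp. Slide the finned module up its own ramp, without lifting it off, until its rear edge drops behind the lip at the top and it lies flat in its bay. Leave the smooth module where it is.

Things in the scene. Friction and masses are not known exactly. Their poses are not given: they have to be found in the camera images.
- dock: Fixed aluminium two-lane dock, 400 long, 228 wide. Origin: on the bench under the foot of the ramps, midway between the lanes; +x points up the ramps. Lane centre lines at y = +55 and -55, each 102 wide between guide rails 12 high. Flat apron, top z = 6, from x = -150 (open end) to 0; then the ramp rises evenly from z = 6 to z = 42 at x = 130, the lip. Bay behind: see the lip.
- dock_lip (a point): Middle of the lip, the top edge of both ramps: at x = 130, y = 0, z = 42 of the dock, axes as the dock's. Behind it (+x) the surface steps down 10 to the flat bay floor, z = 32 (rails 20 high), 112 long, with an end wall. A module lies home when its rear edge is past the lip: its centre is then 42 to 70 beyond the lip and 54 above the bench.
- finned_center (a point): Centre (half-way up) of the finned module: bare aluminium heat sink with ten upright fins, 84 long (its x, up the ramp), 92 wide, 44 high, 0.3 to 0.7 kg. It stands loose on the apron of either lane, front edge 0 to 60 before the ramp, 5 clear of the rails each side, which keep it straight. Too wide to grip across: push on its flat rear (-x) face; it slides on the metal.
- smooth_center (a point): Centre (half-way up) of the smooth module in the other lane: the same size, mass and bare aluminium, but a plain closed block with a flat top and four screws. To be left alone.
Mind the look-alikes: they are no part of the job. What is shaped like the part that bears finned_center but pink or yellow is not meant.

How it is judged:
On the way:
1. the finned module is riding up its ramp, tilted with the slope (angle between finned_center's own z axis and vertical above 0.16 rad and x of finned_center in the frame of dock between 0.02 and 0.15 m and z of finned_center in the frame of dock below 0.09 m), for 0.1 s.
At the end, for the whole second after the job is handed in: The finned module lies flat (within 3 degrees) and at rest on the floor of a bay, its rear edge behind the lip (centre 167 to 205 mm from the foot of the ramp along the dock, within 15 mm of a lane's centre line), and the smooth module is within 20 mm of where it started (x of finned_center in the frame of dock between 0.167 and 0.205 m and z of finned_center in the frame of dock between 0.048 and 0.058 m and angle between finned_center's own z axis and vertical below 0.06 rad and (y of finned_center in the frame of dock between 0.04 and 0.07 m or y of finned_center in the frame of dock between -0.07 and -0.04 m) and linear speed of finned below 0.02 m/s and distance of smooth_center from where it was at the start of the episode below 0.02 m); the robot touches nothing.
It fails at once if the finned module is lifted off the ramp (z of finned_center in the frame of dock above 0.095 m).
It fails at once if the smooth module is shifted by more than 20 mm (distance of smooth_center from where it was at the start of the episode above 0.02 m).
It also fails if it takes over 35 s, if anything falls off the work surface, if the arm or the gripper's body presses on something with over 40 N, if the wrist force passes 120 N, or if a joint passes its speed limit or range.

## Working session

There is one attempt and no reset: what is moved stays moved. The work goes in short steps, Python scripts to look and compute and a tool call to move; the robot and the scene stay as the last step left them, time stands still between calls to the robot, and variables do not carry over. Pictures are saved under pics/ and viewed, at most 10 in all, crops included, and the job is handed in when it is done.

Besides the shell and the picture viewer there is one more tool, called after "Request:" as name(argument=value, ...) on one line, values as JSON. apply_moves: Moves the arm, as the interface text tells. Its arguments: {"type":"object","properties":{"series":{"type":"array","items":{"type":"number","minimum":-1,"maximum":1}},"squeeze":{"type":"number"}},"required":["series"]}

```bash
mkdir -p pics; python3 - <<'E'
from bench import sensors, imaging
import cv2
o=sensors.get_obs(); print({k:o[k] for k in('t','tcp_pos','tool_rot','grip_width','wrist_force')})
for n in('side','top'):
    cv2.imwrite(f'pics/{n}0.png',imaging.grab_frame(n)[:,:,::-1]); m=imaging.camera_model(n); print(n,m)
E
```

```text
{'t': 0.0, 'tcp_pos': array([ 0.21226341, -0.58745074,  0.23050653]), 'tool_rot': array([-3.14015767e+00,  1.00662394e-04,  3.46766364e-01]), 'grip_width': 0.08492857112110781, 'wrist_force': array([-0.09115581, -0.18629343, -0.1315021 ])}
side {'mtx': array([[404.29458865,   0.        , 320.41377837],
       [  0.        , 404.29458865, 199.23934048],
       [  0.        ,   0.        ,   1.        ]]), 'rvec': array([ 0.55074642, -2.55687825,  1.38655586]), 'tvec': array([0.35681982, 0.23198677, 0.77874749])}
top {'mtx': array([[437.16094015,   0.        , 325.21525098],
       [  0.        , 437.16094015, 201.16597385],
       [  0.        ,   0.        ,   1.        ]]), 'rvec': array([ 2.21520267, -2.18913524,  0.08493441]), 'tvec': array([-0.18683429,  0.45153968,  0.96732517])}
```

View pics/top0.png

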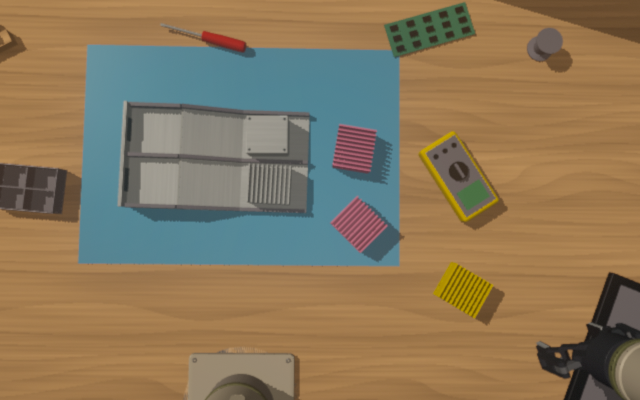

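View pics/side0.png

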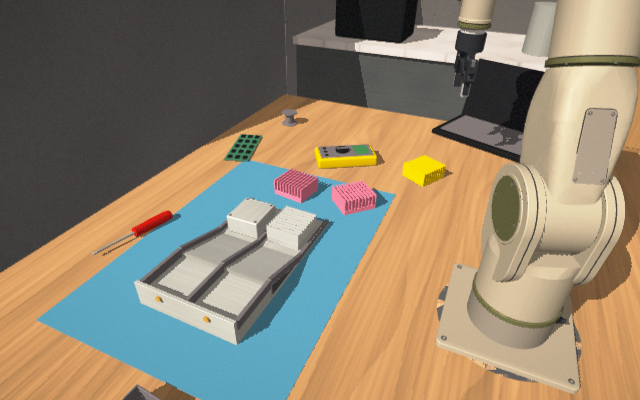

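The top view shows the dock with its open end at right (col ~309) and end wall at left (col ~122). The finned module is at about (270,184), the smooth one at (267,134), and the pink and yellow look-alikes sit outside. I'll enlarge it to get exact corners.

```bash
python3 - <<'E'
import cv2
im=cv2.imread('pics/top0.png')[92:222,112:402]
im=im[:, :].copy()
a=cv2.resize(im[:,:],None,fx=2.7,fy=2.7,interpolation=cv2.INTER_CUBIC)
b=cv2.resize(cv2.imread('pics/top0.png')[95:220,230:390],None,fx=5,fy=5,interpolation=cv2.INTER_CUBIC)[:600]
b=b[:, :800]
for i in range(0,800,50): cv2.line(b,(i,0),(i,6),(0,0,255),1)
for i in range(0,600,50): cv2.line(b,(0,i),(6,i),(0,0,255),1)
cv2.imwrite('pics/crop.png',b)
c=cv2.resize(cv2.imread('pics/top0.png')[92:217,110:270],None,fx=4.8,fy=4.8,interpolation=cv2.INTER_CUBIC)
cv2.imwrite('pics/crop2.png',c)
E
```

```text
(no output)
```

View pics/crop.png

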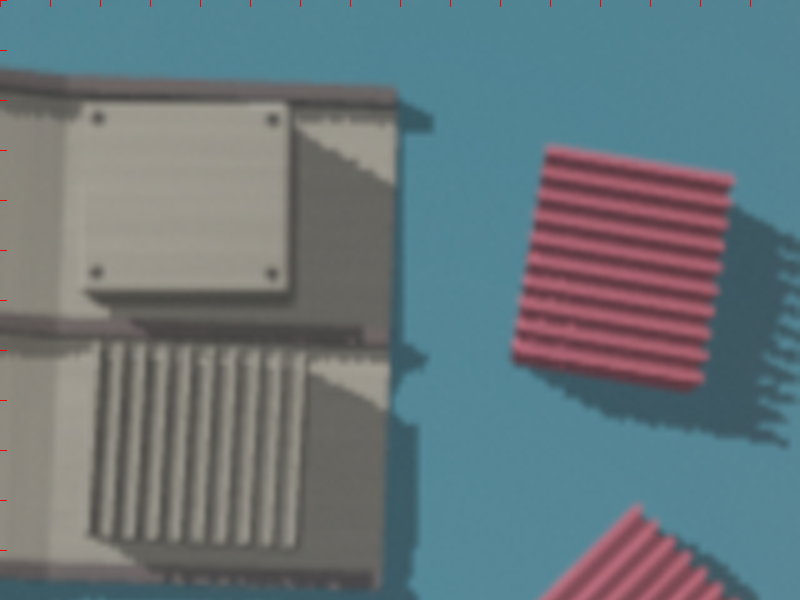

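View pics/crop2.png

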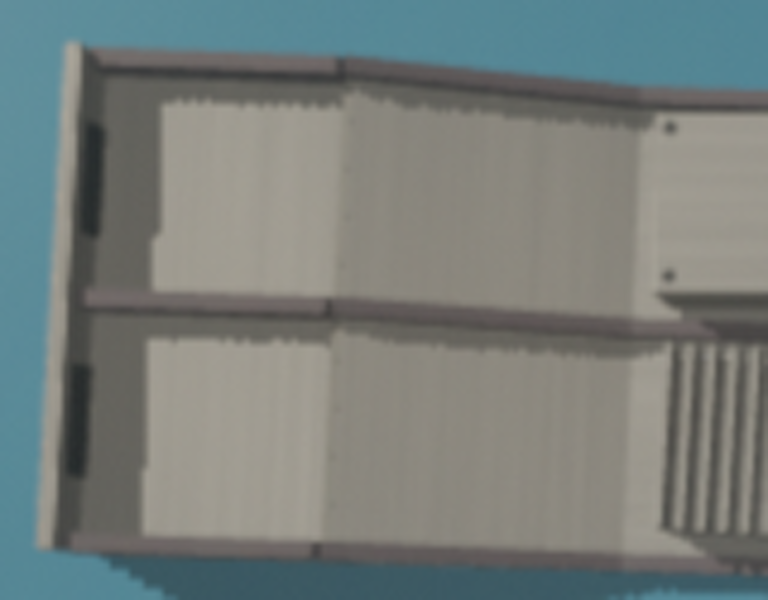

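```bash
cat > h.py <<'E'
import numpy as np, cv2
from scipy.optimize import least_squares
def proj(m,P): return cv2.projectPoints(np.array(P,float),m['rvec'],m['tvec'],m['mtx'],None)[0][:,0]
def back(m,uv,z):
    R=cv2.Rodrigues(m['rvec'])[0]; c=-R.T@m['tvec']
    d=R.T@np.linalg.solve(m['mtx'],[*uv,1]); return c+d*(z-c[2])/d[2]
E
python3 - <<'E'
from h import *
from bench import imaging
m=imaging.camera_model('top')
A=lambda c,r:(230+(c+.5)/5-.5,95+(r+.5)/5-.5); B=lambda c,r:(110+(c+.5)/4.8-.5,92+(r+.5)/4.8-.5)
F=[((-150,-114,18),A(398,90)),((-150,114,18),A(382,588)),((-150,0,18),A(388,345)),((130,-55,42),B(337,200)),((130,55,42),B(327,430)),((0,-55,6),B(638,210)),((0,55,6),B(627,440))]
P=np.array([f[0] for f in F])/1e3; U=np.array([f[1] for f in F])
def W(p,P): c,s=np.cos(p[2]),np.sin(p[2]); P=np.asarray(P); return np.c_[p[0]+c*P[:,0]-s*P[:,1],p[1]+s*P[:,0]+c*P[:,1],P[:,2]]
f=least_squares(lambda p:(proj(m,W(p,P))-U).ravel(),[.5,.2,1.57]); p=f.x
print('dock',p,np.round(f.fun.reshape(-1,2),1).tolist())
for n,C in(('fin',[(97,345),(307,350),(297,547),(90,537)]),('smooth',[(83,103),(290,103),(288,292),(88,290)])):
    w=np.mean([back(m,A(*c),.05) for c in C],0); d=w[:2]-p[:2]; c,s=np.cos(p[2]),np.sin(p[2])
    print(n,w,'in dock',c*d[0]+s*d[1],-s*d[0]+c*d[1])
for q in [(-.3,.055,0),(-.15,.055,0),(.1,.055,0),(.185,.055,0)]: print(q,W(p,[q]))
E
```

```text
dock [0.54373252 0.00959911 1.55256596] [[-0.2, -0.5], [-0.2, 0.6], [0.2, -1.5], [0.2, -1.8], [-0.1, 0.3], [-0.1, 1.4], [0.2, 1.6]]
fin [ 0.48850259 -0.05899321  0.05      ] in dock -0.06958772699521386 0.053970350307469585
smooth [ 0.59680336 -0.05241814  0.05      ] in dock -0.06103949900034513 -0.054192561956619936
(-0.3, 0.055, 0) [[ 0.48327285 -0.28934842  0.        ]]
(-0.15, 0.055, 0) [[ 0.48600725 -0.13937335  0.        ]]
(0.1, 0.055, 0) [[0.49056459 0.11058511 0.        ]]
(0.185, 0.055, 0) [[0.49211409 0.19557098 0.        ]]
```

The fit puts the dock origin at (0.544, 0.010) with yaw 1.5526. The finned module is at x = -0.070 in the y = +55 lane, so its rear face is at about -0.112. I'll push with shut fingers tilted 20°, tip leading, and work out the approach first.

```bash
cat >> h.py <<'E'
from scipy.spatial.transform import Rotation as Ro
D=np.array([.5437,.0096]); YAW=1.5526
def dw(x,y,z): c,s=np.cos(YAW),np.sin(YAW); return np.array([D[0]+c*x-s*y,D[1]+s*x+c*y,z])
def wd(w): c,s=np.cos(YAW),np.sin(YAW); d=np.asarray(w)[:2]-D; return np.array([c*d[0]+s*d[1],-s*d[0]+c*d[1],w[2]])
def rot(yaw,tilt=0): return Ro.from_euler('xyz',[np.pi,0,yaw])*Ro.from_rotvec([0,np.deg2rad(tilt),0])
def rel(p0,R0,p1,R1): return np.round(np.r_[R0.inv().apply(np.asarray(p1)-p0)/.12,(R0.inv()*R1).as_rotvec()/np.deg2rad(60)],3)
E
python3 - <<'E'
from h import *
from bench import sensors
o=sensors.get_obs(); p=o['tcp_pos'];R=Ro.from_euler('xyz',o['tool_rot'])
for q,S in [((.32,-.48,.21),rot(.95)),((.42,-.37,.2),rot(YAW)),((.487,-.255,.2),rot(YAW)),(dw(-.142,.054,.12),rot(YAW,20)),(dw(-.142,.054,.031),rot(YAW,20))]:
    print(q,rel(p,R,q,S)); p,R=np.array(q),S
E
```

```text
(0.32, -0.48, 0.21) [ 1.148e+00 -5.370e-01  1.720e-01 -1.000e-03 -0.000e+00 -5.760e-01]
(0.42, -0.37, 0.2) [ 1.23   0.145  0.083  0.     0.    -0.575]
(0.487, -0.255, 0.2) [0.968 0.541 0.    0.    0.    0.   ]
[ 0.4871252  -0.13139394  0.12      ] [ 1.03  -0.018  0.667  0.     0.333  0.   ]
[ 0.4871252  -0.13139394  0.031     ] [-0.254 -0.     0.697  0.     0.     0.   ]
```

Request:
apply_moves(series=[0.3,-0.15,0.05,0,0,-0.1,1,0.6,-0.3,0.1,0,0,-0.2,1,0.8,-0.4,0.15,0,0,-0.35,1,1,-0.5,0.17,0,0,-0.45,1,1,-0.5,0.17,0,0,-0.576,1,1,-0.5,0.17,0,0,-0.576,1], squeeze=30)

```text
t: 0.6
tcp_pos: [0.3062, -0.4891, 0.2106]
tool_rot: [-3.141, -0.001, 0.959]
wrist_force: [-0.6, -0.4, 0.2]
grip_width: 0.0126
finger_force: 0.0
```

Request:
apply_moves(series=[0.3,0.05,0.02,0,0,-0.1,1,0.6,0.1,0.05,0,0,-0.2,1,0.8,0.12,0.08,0,0,-0.35,1,1,0.15,0.08,0,0,-0.45,1,1,0.15,0.08,0,0,-0.575,1,1,0.15,0.08,0,0,-0.575,1])

```text
t: 1.1
tcp_pos: [0.3896, -0.4032, 0.2012]
tool_rot: [-3.141, -0.0, 1.556]
wrist_force: [-0.3, 0.3, 0.4]
grip_width: -0.0002
finger_force: 0.0
```

```bash
python3 - <<'E'
from h import *
from bench import sensors
o=sensors.get_obs(); p=o['tcp_pos'];R=Ro.from_euler('xyz',o['tool_rot']); print(o['t'],p,o['tool_rot'],o['q'],o['grip_width'])
for q,S in [((.487,-.255,.2),rot(YAW)),(dw(-.142,.054,.12),rot(YAW,20)),(dw(-.142,.054,.031),rot(YAW,20))]:
    print(q,rel(p,R,q,S)); p,R=np.array(q),S
E
```

```text
1.1 [ 0.38964116 -0.40321925  0.2011915 ] [-3.14144079e+00 -9.42354909e-05  1.55607706e+00] [ 1.02785728  0.23260848 -0.35465811  1.66116736  0.08411848  1.26302426
  0.64172722] -0.00016528672520558658
(0.487, -0.255, 0.2) [ 1.247  0.793  0.01  -0.    -0.     0.003]
[ 0.4871252  -0.13139394  0.12      ] [ 1.03  -0.018  0.667  0.     0.333  0.   ]
[ 0.4871252  -0.13139394  0.031     ] [-0.254 -0.     0.697  0.     0.     0.   ]
```

Request:
apply_moves(series=[0.25,0.2,0,0,0,0,1,0.5,0.4,0,0,0,0,1,0.75,0.6,0,0,0,0,1,1,0.8,0.01,0,0,0,1,1,0.8,0.01,0,0,0,1])

```text
t: 1.52
tcp_pos: [0.4916, -0.2793, 0.2001]
tool_rot: [3.14, -0.003, 1.553]
wrist_force: [0.1, 1.3, 0.5]
grip_width: 0.0001
finger_force: 0.0
```

Request:
apply_moves(series=[0.25,0,0,0,0.1,0,1,0.5,0,0.1,0,0.2,0,1,0.75,0,0.2,0,0.3,0,1,1,0,0.3,0,0.333,0,1,1,0,0.3,0,0.333,0,1,1,0,0.3,0,0.333,0,1])

```text
t: 2.02
tcp_pos: [0.4888, -0.1662, 0.1632]
tool_rot: [-3.138, -0.349, 1.545]
wrist_force: [-0.0, -1.0, 0.0]
grip_width: -0.0001
finger_force: 0.0
```

```bash
python3 - <<'E'
from h import *
from bench import sensors
o=sensors.get_obs(); p=o['tcp_pos'];R=Ro.from_euler('xyz',o['tool_rot']); print(o['t'],p,wd(p),o['tool_rot'],o['q'],o['wrist_force'])
for q,S in [(dw(-.142,.054,.1),rot(YAW,20)),(dw(-.142,.054,.031),rot(YAW,20))]:
    print(q,rel(p,R,q,S)); p,R=np.array(q),S
E
```

```text
2.0167 [ 0.48884321 -0.16622933  0.16317125] [-0.17679836  0.05164844  0.16317125] [-3.13817323 -0.34899655  1.54546295] [ 0.88014485  0.30951262 -0.511643    1.71590594 -0.18304865  1.28546521
  0.41801701] [-0.03802241 -0.99083021  0.03520755]
[ 0.4871252  -0.13139394  0.1       ] [ 0.092 -0.02   0.594 -0.001  0.    -0.006]
[ 0.4871252  -0.13139394  0.031     ] [-0.197 -0.     0.54   0.     0.     0.   ]
```

Request:
apply_moves(series=[0.03,-0.01,0.2,0,0,0,1,0.06,-0.02,0.4,0,0,0,1,0.09,-0.02,0.6,0,0,-0.006,1,0.09,-0.02,0.6,0,0,-0.006,1])

```text
t: 2.35
tcp_pos: [0.4861, -0.1297, 0.0974]
tool_rot: [-3.139, -0.35, 1.555]
wrist_force: [-0.1, 1.3, 0.4]
grip_width: -0.0002
finger_force: 0.0
```

Request:
apply_moves(series=[-0.07,0,0.18,0,0,0,1,-0.13,0,0.36,0,0,0,1,-0.2,0,0.53,0,0,0,1,-0.2,0,0.53,0,0,0,1,-0.2,0,0.53,0,0,0,1])

```text
t: 2.77
tcp_pos: [0.4883, -0.1329, 0.0328]
tool_rot: [3.14, -0.348, 1.555]
wrist_force: [0.4, -0.0, 1.0]
grip_width: 0.0002
finger_force: 0.0
```

```bash
python3 - <<'E'
from h import *
from bench import sensors, imaging
o=sensors.get_obs(); p=o['tcp_pos'];R=Ro.from_euler('xyz',o['tool_rot']); print(o['t'],p,wd(p),o['tool_rot'],o['q'],o['wrist_force'])
a=cv2.resize(imaging.grab_frame('side')[150:350,130:400,::-1],None,fx=2.9,fy=2.9,interpolation=cv2.INTER_CUBIC); cv2.imwrite('pics/s1.png',a)
R=rot(YAW,20);p=dw(-.142,.054,.031)
for x,z in [(-.125,.031),(-.05,.031),(-.01,.033),(.06,.052),(.09,.064),(.132,.064)]:
    q=dw(x,.054,z); print(x,z,rel(p,R,q,R)); 
E
```

```text
2.7667 [ 0.48829719 -0.13291022  0.03283982] [-0.1434947   0.05280062  0.03283982] [ 3.14030852 -0.34838887  1.55542479] [ 0.82437029  0.44598033 -0.51081175  1.85920755 -0.13865936  1.00555814
  0.40973889] [ 0.43433686 -0.01985992  1.0130634 ]
-0.125 0.031 [0.133 0.    0.048 0.    0.    0.   ]
-0.05 0.031 [ 0.72  -0.     0.262  0.     0.     0.   ]
-0.01 0.033 [ 1.039 -0.     0.361  0.     0.     0.   ]
0.06 0.052 [ 1.642 -0.     0.411  0.     0.     0.   ]
0.09 0.064 [ 1.911 -0.     0.403  0.     0.     0.   ]
0.132 0.064 [ 2.24  -0.     0.523  0.     0.     0.   ]
```

View pics/s1.png

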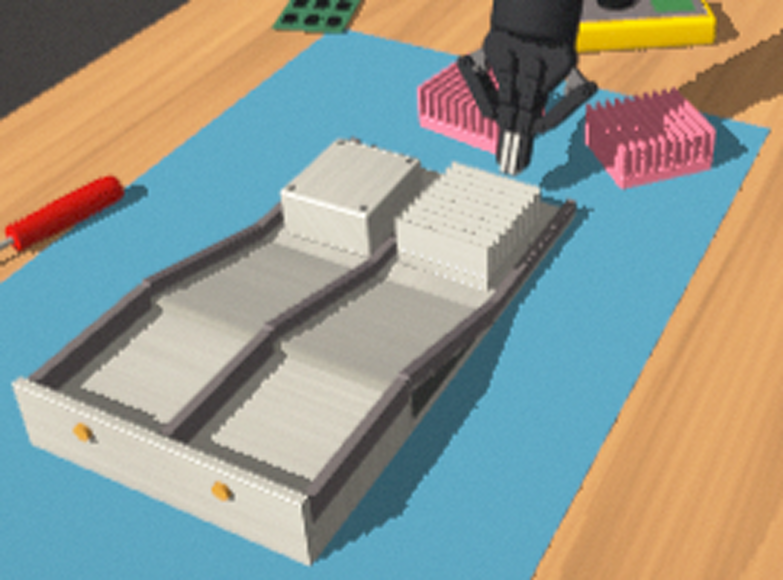

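Fingers are right behind the finned module and clear of the rails. Push along the apron first.

Request:
apply_moves(series=[0.06,0,0.02,0,0,0,1,0.12,0,0.044,0,0,0,1,0.18,0,0.065,0,0,0,1,0.24,0,0.087,0,0,0,1,0.3,0,0.109,0,0,0,1,0.36,0,0.131,0,0,0,1,0.42,0,0.153,0,0,0,1,0.48,0,0.175,0,0,0,1,0.54,0,0.197,0,0,0,1,0.6,0,0.218,0,0,0,1,0.66,0,0.24,0,0,0,1,0.72,0,0.262,0,0,0,1,0.78,0,0.284,0,0,0,1,0.84,0,0.306,0,0,0,1,0.84,0,0.306,0,0,0,1])

```text
t: 4.07
tcp_pos: [0.4896, -0.0225, 0.0326]
tool_rot: [3.139, -0.348, 1.561]
wrist_force: [-0.2, 0.1, 0.8]
grip_width: -0.0005
finger_force: 0.0
```

```bash
python3 - <<'E'
from h import *
from bench import sensors, imaging
o=sensors.get_obs(); p=o['tcp_pos'];R=Ro.from_euler('xyz',o['tool_rot']); print(o['t'],p,wd(p),o['tool_rot'],o['wrist_force'])
for x,z in [(-.01,.033),(.03,.044),(.07,.056),(.09,.064),(.132,.064)]:
    print(x,z,rel(p,R,dw(x,.054,z),rot(YAW,20)))
a=cv2.resize(imaging.grab_frame('side')[150:350,130:400,::-1],None,fx=2.9,fy=2.9,interpolation=cv2.INTER_CUBIC); cv2.imwrite('pics/s2.png',a)
E
```

```text
4.0667 [ 0.48960259 -0.02250273  0.03259807] [-0.03308174  0.05350434  0.03259807] [ 3.13852906 -0.34822584  1.56080511] [-0.22140894  0.08843205  0.82735542]
-0.01 0.033 [ 0.182 -0.003  0.062  0.     0.001  0.007]
0.03 0.044 [ 0.527 -0.     0.09   0.     0.001  0.007]
0.07 0.056 [0.874 0.003 0.11  0.    0.001 0.007]
0.09 0.064 [1.053e+00 4.000e-03 1.040e-01 0.000e+00 1.000e-03 7.000e-03]
0.132 0.064 [1.382e+00 6.000e-03 2.230e-01 0.000e+00 1.000e-03 7.000e-03]
```

View pics/s2.png

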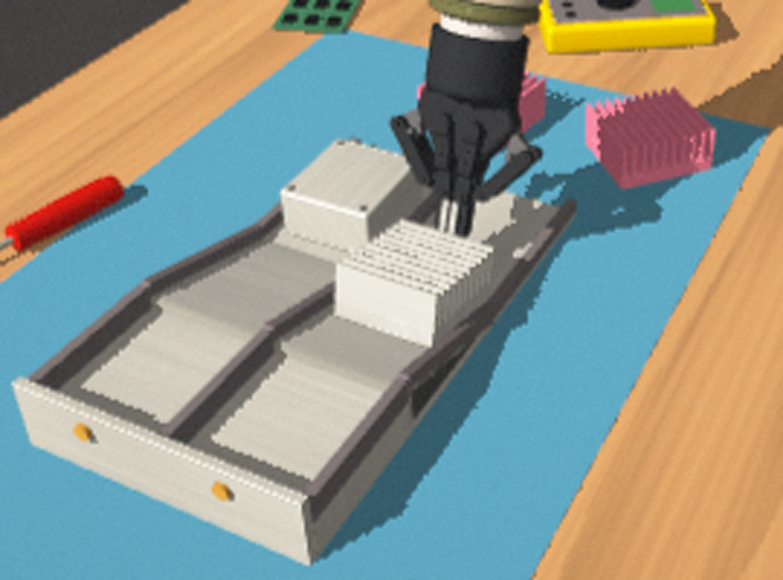

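The module has begun riding up and the smooth one hasn't moved. Continue up the ramp.

Request:
apply_moves(series=[0.06,0,0.02,0,0,0,1,0.12,0,0.042,0,0,0,1,0.18,0,0.062,0,0,0.004,1,0.24,0,0.067,0,0,0.007,1,0.3,0,0.072,0,0,0.007,1,0.36,0,0.077,0,0,0.007,1,0.42,0,0.082,0,0,0.007,1,0.48,0,0.087,0,0,0.007,1,0.54,0,0.091,0,0,0.007,1,0.6,0,0.095,0,0,0.007,1,0.66,0,0.098,0,0,0.007,1,0.72,0,0.102,0,0,0.007,1,0.78,0,0.105,0,0,0.007,1,0.84,0,0.108,0,0,0.007,1,0.874,0,0.11,0,0,0.007,1,0.874,0,0.11,0,0,0.007,1])

```text
t: 5.45
tcp_pos: [0.491, 0.0799, 0.0561]
tool_rot: [3.141, -0.349, 1.552]
wrist_force: [-0.3, -0.1, -0.5]
grip_width: 0.0002
finger_force: 0.3
```

```bash
python3 - <<'E'
from h import *
from bench import sensors, imaging
o=sensors.get_obs(); p=o['tcp_pos'];R=Ro.from_euler('xyz',o['tool_rot']); print(o['t'],p,wd(p),o['tool_rot'],o['wrist_force'],o['q'])
for x,z in [(.09,.064),(.12,.064),(.135,.063)]:
    print(x,z,rel(p,R,dw(x,.054,z),rot(YAW,20)))
a=cv2.resize(imaging.grab_frame('side')[150:350,130:400,::-1],None,fx=2.9,fy=2.9,interpolation=cv2.INTER_CUBIC); cv2.imwrite('pics/s3.png',a)
E
```

```text
5.45 [0.49103491 0.0798694  0.0560887 ] [0.0692995  0.05393495 0.0560887 ] [ 3.14114523 -0.34858942  1.55184192] [-0.33855658 -0.055829   -0.50192335] [ 0.56388135  0.3230328  -0.64705744  1.98441809 -0.20178492  0.87929031
  0.05337471]
0.09 0.064 [ 0.185 -0.001 -0.003  0.001  0.    -0.001]
0.12 0.064 [ 0.42  -0.001  0.082  0.001  0.    -0.001]
0.135 0.063 [ 0.534 -0.001  0.133  0.001  0.    -0.001]
```

View pics/s3.png

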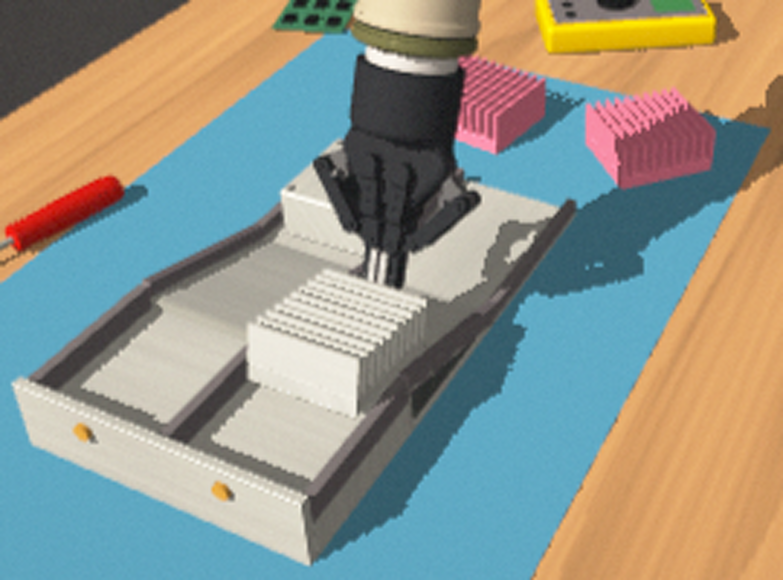

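It is riding on the ramp, front past the lip. Push on over the lip with the tip at z≈64 mm.

Request:
apply_moves(series=[0.03,0,0,0,0,0,1,0.07,0,-0.002,0,0,0,1,0.11,0,-0.003,0,0,0,1,0.15,0,-0.003,0,0,0,1,0.185,0,-0.003,0,0,0,1,0.225,0,0.011,0,0,0,1,0.265,0,0.026,0,0,0,1,0.3,0,0.039,0,0,0,1,0.34,0,0.053,0,0,0,1,0.38,0,0.068,0,0,0,1,0.42,0,0.082,0,0,0,1,0.45,0,0.095,0,0,0,1,0.48,0,0.108,0,0,0,1,0.51,0,0.122,0,0,0,1,0.534,0,0.133,0,0,0,1,0.534,0,0.133,0,0,0,1])

```text
t: 6.83
tcp_pos: [0.4926, 0.1453, 0.0628]
tool_rot: [3.141, -0.349, 1.552]
wrist_force: [1.0, -1.2, 1.5]
grip_width: -0.0002
finger_force: 0.9
```

```bash
python3 - <<'E'
from h import *
from bench import sensors, imaging
o=sensors.get_obs(); p=o['tcp_pos'];R=Ro.from_euler('xyz',o['tool_rot']); print(o['t'],p,wd(p),o['tool_rot'],o['wrist_force'],o['q'])
a=cv2.resize(imaging.grab_frame('side')[150:350,130:400,::-1],None,fx=2.9,fy=2.9,interpolation=cv2.INTER_CUBIC); cv2.imwrite('pics/s4.png',a)
E
```

```text
6.8333 [0.49259838 0.14526104 0.06277655] [0.13470877 0.05356156 0.06277655] [ 3.1408766  -0.34884267  1.55161677] [ 1.0454899  -1.19939604  1.51203704] [ 0.45864356  0.320011   -0.67839374  1.97699424 -0.19036221  0.84715886
 -0.08473036]
```

View pics/s4.png

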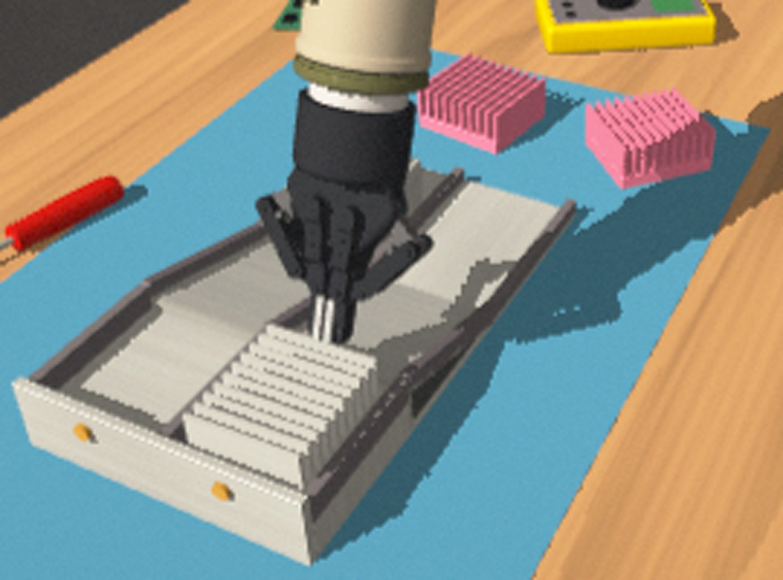

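It appears to be in the bay. Back off 50 mm, rise, and check.

Request:
apply_moves(series=[-0.1,0,-0.036,0,0,0,1,-0.2,0,-0.073,0,0,0,1,-0.3,0,-0.11,0,0,0,1,-0.4,0,-0.146,0,0,0,1,-0.35,0,-0.4,0,0,0,1,-0.3,0,-0.7,0,0,0,1,-0.25,0,-1,0,0,0,1,-0.25,0,-1,0,0,0,1])

```text
t: 7.55
tcp_pos: [0.494, 0.0751, 0.1712]
tool_rot: [3.133, -0.348, 1.553]
wrist_force: [1.6, 0.1, 0.2]
grip_width: -0.0002
finger_force: 0.0
```

```bash
python3 - <<'E'
from h import *
from bench import sensors, imaging
o=sensors.get_obs(); print(o['t'],wd(o['tcp_pos']))
im=imaging.grab_frame('side')[:,:,::-1].copy(); m=imaging.camera_model('side')
# overlay the home module outline (centre x=.187 and sides of allowed range)
for cx,col in((.187,(0,0,255)),):
    P=[dw(cx+sx*.042,.055+sy*.046,.054+sz*.022) for sz in(-1,1) for sx,sy in((-1,-1),(-1,1),(1,1),(1,-1))]
    u=proj(m,P)
a=cv2.resize(im[190:350,150:340],None,fx=3.7,fy=3.7,interpolation=cv2.INTER_CUBIC)
for q in u: cv2.circle(a,tuple(int(v) for v in ((q-[150,190]+.5)*3.7)),2,(0,0,255),-1)
cv2.imwrite('pics/s5.png',a)
E
```

```text
7.55 [0.06457811 0.05083695 0.17118747]
```

View pics/s5.png

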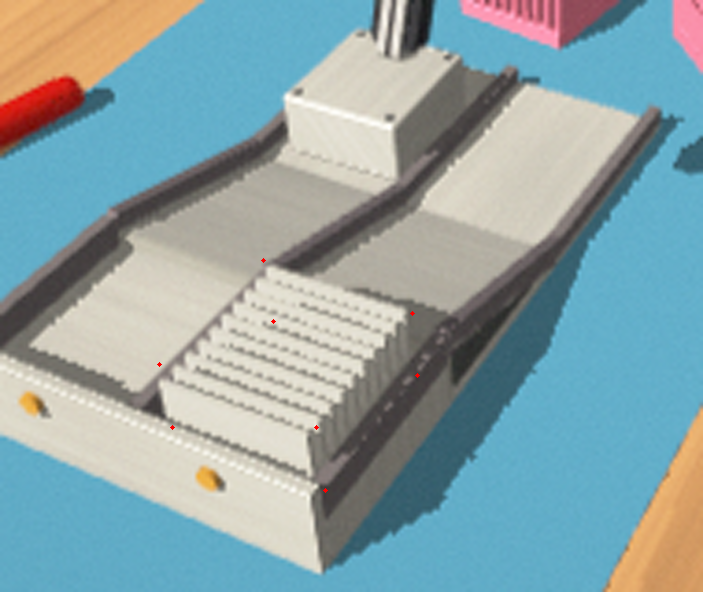

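The module sits in the bay, but I can't yet tell whether its rear has dropped, since the rear lies under about 3 px from the predicted home outline. I'll use the last picture, a side and top composite, to fit the pose.

```bash
python3 - <<'E'
from h import *
from bench import imaging
s=imaging.grab_frame('side')[:,:,::-1]; t=imaging.grab_frame('top')[:,:,::-1]
a=cv2.resize(s[250:330,185:265],None,fx=5,fy=5,interpolation=cv2.INTER_CUBIC)
b=cv2.resize(t[145:225,115:195],None,fx=5,fy=5,interpolation=cv2.INTER_CUBIC)
c=np.hstack([a,b])
for i in range(0,800,50): cv2.line(c,(i,0),(i,6),(0,0,255),1)
for i in range(0,400,50): cv2.line(c,(0,i),(6,i),(0,0,255),1)
cv2.imwrite('pics/s6.png',c)
E
```

```text
(no output)
```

View pics/s6.png

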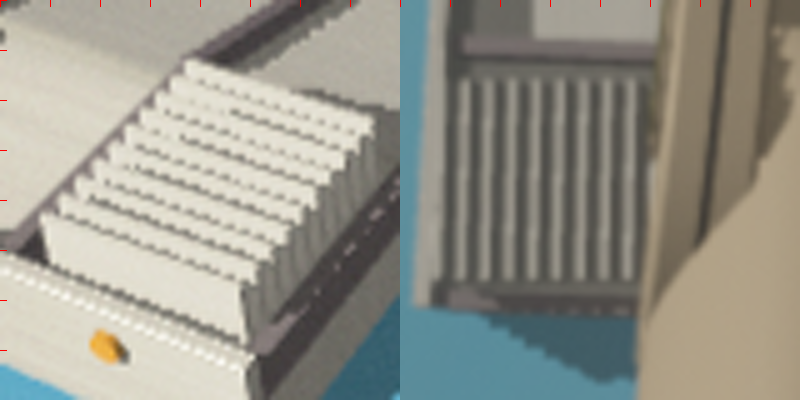

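```bash
python3 - <<'E'
from h import *
from bench import imaging
ms,mt=imaging.camera_model('side'),imaging.camera_model('top')
S=lambda c,r:(185+(c+.5)/5-.5,250+(r+.5)/5-.5); T=lambda c,r:(115+(c-400+.5)/5-.5,145+(r+.5)/5-.5)
for z in(.076,.066): print('top front edge',z,wd(back(mt,T(457,180),z)))
U=np.array([S(42,215),S(245,285),S(187,62),S(372,122)])
for q in U: print('side at z=.076',wd(back(ms,q,.076)))
tf=np.array(T(457,180))
def f(p):
    x,y,z,t=p; P=[dw(x+np.cos(t)*l+np.sin(t)*.022,y+w,z-np.sin(t)*l+np.cos(t)*.022) for l,w in((.042,-.046),(.042,.046),(-.042,-.046),(-.042,.046))]
    return np.r_[(proj(ms,P)-U).ravel()]
r=least_squares(f,[.19,.055,.054,0]); print('x,y,z,tilt',r.x,np.round(r.fun,1))
# reference: smooth module top corners in s5 (side): known flat z=.05
for c in[(360,33),(286,97),(397,124),(463,57)]:print(wd(back(ms,(150+c[0]/3.7-.5,190+c[1]/3.7-.5),.05)))
E
```

```text
top front edge 0.076 [0.22642588 0.05969382 0.076     ]
top front edge 0.066 [0.23078582 0.05878881 0.066     ]
side at z=.076 [0.23722379 0.01696015 0.076     ]
side at z=.076 [0.23285419 0.10079251 0.076     ]
side at z=.076 [0.14878545 0.01479024 0.076     ]
side at z=.076 [0.1457961  0.09740903 0.076     ]
x,y,z,tilt [0.16865052 0.03863035 0.02723318 0.09083477] [ 0.9 -1.4  0.8  0.9 -1.7 -0.7 -0.2  1.2]
[-0.09597423 -0.09223782  0.05      ]
[-0.01161305 -0.09285422  0.05      ]
[-0.01825762 -0.01331928  0.05      ]
[-0.10172299 -0.01415309  0.05      ]
```

All estimates agree on a centre x of about 0.187, with the rear edge about 15 mm past the lip. It has therefore dropped flat. The arm is clear, so I'm handing in.

```bash
python3 -c "
from bench import job; print(job.finish_job())"
```

```text
the job is handed in; nothing more can be done
None
```

I slid the finned module up its ramp into its bay and handed the job in at about 8 s; by my measurements its rear edge is about 15 mm past the lip and it lies flat. In the images the smooth module did not move. The hand-in returned no verdict, so I can't confirm that it was judged a pass.

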